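Charge the wax pot and take the bath's temperature

ROBOT

A 6-joint arm with a two-finger parallel gripper is mounted at the origin on the work surface. World frame = base frame: x ahead of the robot, y to its left, z up, the work surface at z = 0. Lengths are in m, angles in rad, forces in N, time in s.
With the tool pointing down it reaches from about 0.325 to 0.75 m from the base axis. Payload 7.6 kg.
Tool frame: the origin (TCP) lies at the very end of the fingers, on their centre line; the grasp point (between the pads) lies 19 mm behind it; z points along the fingers, y is the direction in which the jaws open and shut (so a half turn about z gives the same grasp; the last joint's range is limited). The gripper opens to 85 mm and grips with 20 to 120 N. Pads are 22 mm wide; open, the fingers measure 114 mm over their backs; the gripper's body (76 mm by 85 mm) begins 54 mm behind the grasp point. The pads swing forward as they close: fully open they stand 13 mm farther back than shut.
Start: joints at [1.046, 0.052, 1.401, -0, 1.689, -0.07], TCP at [0.231, 0.472, 0.231] pointing down, gripper open.
Joint ranges: [-2.9, 2.9], [-0.91, 2.17], [0.12, 2.37], [-1.06, 4.2], [0.26, 2.73], [-2.93, 2.93]. Speed limits (rad/s): [2.57, 2.57, 3.01, 3.14, 3.14, 3.14].

INTERFACE

Orientations are given as a unit quaternion [x, y, z, w].
In Python, from rig import * gives the robot as it stands. The module is installed in compiled form; this text tells all that it offers.
- The arm moves only by the shell command python3 -m pendant 'ROWS' [FORCE]. ROWS is a JSON object of lists of equal length, an entry for each row: "grip": the finger opening in m, from 0 to 0.0854; "xyz": the shift along the tool's x, y, z in m, a list of three; "twist": the turn, a rotation vector about the tool's x, y, z in rad, a list of three. A call has 1 to 20 rows; each row is the pose to reach, as a shift and turn from the pose measured when the call began, along the tool's axes at that moment; what a row does not reach only later rows make up. A row lasts 1/10 s, in which the tool goes at most 50 mm and 8.59 degrees, less where a joint would pass 70% of its speed; a pose out of reach is approached as far as the arm can. A call with a gripper value outside its range is refused whole. The fingers move at their own pace and stop on an object; FORCE is the grip in N (left out, the last holds). Time passes only in rows, so rows that repeat a pose let the fingers close. It gives the time, the measured TCP pose, the force and the opening at its end, in the units of the state.
- get_obs(): the state, without advancing time (a new reading comes with each control period).
- capture(name): name is "scene" or "side" or "wrist"; returns the picture (384x512x3 uint8, red, green, blue); there is no depth.
- get_calibration(name): a dict with "K" (3x3 intrinsics, pixels), "R" (3x3) and "t" (3): a world point X has camera coordinates R X + t. Camera axes: x right, y down, z forward; pixel columns grow to the right and rows downward; lengths in m; the calibration is good to about 2 mm. A picture is of the moment at which its call begins: read the wrist's pose just before it. get_calibration takes no time and is no camera call; for the wrist camera it gives the pose at the moment of the call.
- job_done(): hands the job in, once; it reports no verdict.
The state is a dict: "clock": time; "joints": joint angles; "dq": joint speeds; "joint_efforts": joint torques, N m; "position": TCP position; "orientation": TCP orientation; "force": force on the tool from outside, world axes, zero at the start; "moment": the same for the moment, N m; "width": finger opening in m.
Only numpy, scipy, OpenCV 4.12 (cv2) and the standard library are available. Lean on these libraries where they do the work, as an engineer would, in place of code of your own. Each camera call takes 0.05 s, during which the arm holds its last target. There are 200 camera calls.

TASK

Get this melt started: tip all the wax chunks out of the steel measuring scoop into the melting pot that hangs in the water bath, then stand the empty scoop upright on the table again and let go of it. Then take the probe thermometer from its rack and lower its stem through the black guide bush in the bath's cover, never touching the bush or any other part of the bath with it, until the black immersion ring on the stem is level with the top of the bush. Finish there with the thermometer still in the gripper, held steady, upright and centred in the hole, and leave everything else on the table where it stands.

Things in the scene. Friction and masses are not known exactly. Their poses are not given: they have to be found in the camera images.
- bath: Fixed water bath: white base 190 x 335 mm, steel pan, cover plate 176 x 325 mm, top 114 mm above the table. Origin on the table under the cover's middle; x along the short side (knob on -x), y along the long. Melting pot at y +65 mm, black guide bush at y -105 mm; a wire lifting loop stands 17 mm above the cover at y -35 mm.
- pot_mouth (a point): Centre of the melting pot's mouth at rim height, 131 mm above the table. Round steel pot locked in the cover, part of the bath: 122 mm wide inside at the rim, about 90 mm at its floor 71 mm below this point, 140 mm over its rim. Its wire handle runs along the bath's +x to 190 mm from here, 20 mm above the rim.
- bush_mouth (a point): Centre of the top of the black guide bush on the cover, 129 mm above the table: a ring 32 mm wide, 15 mm tall, with a vertical bore 16 mm in diameter that goes on through the 4 mm cover. Below is open space down to the pan's floor, 81 mm under this point.
- scoop: The measuring scoop as a whole (140 g, loose): straight-sided round steel cup, 82 mm outside diameter, 62 mm high, wall and floor 3 mm, with one level black handle. Origin: centre of its underside. z is up out of the mouth; the handle points along -x.
- scoop_cup (a point): Middle of the scoop's cup, on its axis, 31 mm above its underside (axes as scoop).
- scoop_grip (a point): Middle of the scoop's black handle, 90 mm from the cup's axis along the scoop's -x, 54 mm above the scoop's underside. The handle is a level round bar along x, 16 mm in diameter, from 48 mm to 136 mm from the cup's axis.
- probe_grip (a point): Middle of the white square handle (22 x 22 mm, sides along x and y, 75 mm tall) of the loose 70 g probe thermometer; z up. Below on the same axis a steel stem, 5 mm in diameter, 105 mm long: tip 142.5 mm under this point. It starts with the handle's underside resting on the rack, the stem hanging in 13 mm holes: draw it straight up 105 mm to free it.
- probe_ring (a point): The black immersion ring on the thermometer's stem, on the stem's axis, 60 mm above its tip and 82.5 mm below probe_grip.
- probe: The probe thermometer as a whole; origin at the tip of its stem, z up along the stem to the handle.
- rack: Fixed wooden thermometer rack, 85 x 140 mm, 125 mm tall, open front and back: a top board and a lower guide board with three 13 mm holes in a row along its y; the thermometer stands in the middle one, the others are empty. Origin: on the table under its middle.
- wax1_c (a point): Centre of a loose yellow wax chunk, about 24 mm across and 20 mm high, 10 g; it starts lying in the scoop and is slippery (slides off steel sloping more than about 20 degrees).
- wax2_c (a point): Centre of a loose yellow wax chunk, about 24 mm across and 20 mm high, 10 g; it starts lying in the scoop and is slippery (slides off steel sloping more than about 20 degrees).
- wax3_c (a point): Centre of a loose yellow wax chunk, about 24 mm across and 20 mm high, 10 g; it starts lying in the scoop and is slippery (slides off steel sloping more than about 20 degrees).
- wax4_c (a point): Centre of a loose yellow wax chunk, about 24 mm across and 20 mm high, 10 g; it starts lying in the scoop and is slippery (slides off steel sloping more than about 20 degrees).
- wax5_c (a point): Centre of a loose yellow wax chunk, about 24 mm across and 20 mm high, 10 g; it starts lying in the scoop and is slippery (slides off steel sloping more than about 20 degrees).
- dropper_a: Bystander: small amber dropper bottle, 28 mm wide, 68 mm tall; origin at its underside.
- dropper_b: Bystander: another such amber dropper bottle, 28 mm wide, 68 mm tall; origin at its underside.
- jar: Bystander: orange jar with white lid, 80 mm wide, 75 mm tall; origin at its underside.
- tumbler: Bystander: empty glass tumbler, 68 mm wide, 85 mm tall; origin at its underside.
- flask: Bystander: white bottle, 60 mm wide, 150 mm tall; origin at its underside.
- tin: Bystander: round aluminium tin with lid, 70 mm wide, 30 mm tall; origin at its underside.
Things that resemble listed ones, but are neither listed nor needed, are in the scene too. Leave any red look-alike of the scoop alone.

How it is judged:
By the outcome, as a careful person would: the job done as asked, in the order asked, and still so for the second after the job is handed in, while the arm keeps its last pose, push and grip.
It also fails if it takes over 72 s, if anything falls off the work surface, if the arm or the gripper's body presses on something with over 40 N, if the wrist force passes 120 N, or if a joint passes its speed limit or range.

## Working session

There is one attempt and no reset: what is moved stays moved. The work goes in short steps, Python scripts to look and compute and a shell command to move; the robot and the scene stay as the last step left them, time stands still between calls to the robot, and variables do not carry over. Pictures are saved under pics/ and viewed, about 8 in all and at most 12, crops included, and the job is handed in when it is done.

```bash
mkdir -p pics
python3 - <<'E'
from rig import *
import cv2,numpy as np
o=get_obs();print(o)
for n in ("scene","side","wrist"):
    c=get_calibration(n);print(n,np.round(c["K"],1).tolist(),np.round(c["R"],4).tolist(),np.round(c["t"],4).tolist())
    im=capture(n);cv2.imwrite(f"pics/{n}0.png",im[:,:,::-1])
a=[cv2.imread(f"pics/{n}0.png") for n in("scene","side","wrist")]
cv2.imwrite("pics/s0.png",cv2.resize(a[0],(800,600),interpolation=cv2.INTER_CUBIC))
cv2.imwrite("pics/d0.png",cv2.resize(a[1],(800,600),interpolation=cv2.INTER_CUBIC))
E
```

```text
{'clock': 0.0, 'joints': array([ 1.04570346e+00,  5.28510977e-02,  1.40175877e+00,  2.82704158e-06,
        1.68859645e+00, -7.02778466e-02]), 'dq': array([ 0.00158551, -0.00037577,  0.00178866, -0.00060483, -0.00048251,
       -0.00056175]), 'joint_efforts': array([ 3.31128047e-05, -3.81663501e+01, -3.60184014e+01, -1.21610719e-05,
        6.08231101e-03, -1.34528250e-05]), 'position': array([0.23044291, 0.47137634, 0.23044774]), 'orientation': array([ 2.25452305e-01,  9.74253872e-01, -7.70930725e-04, -2.37991477e-04]), 'force': array([ 0.02163254,  0.1105025 , -0.07086497]), 'moment': array([ 0.01171945,  0.04627616, -0.01590459]), 'width': 0.0854962426833076}
scene [[452.9, 0.0, 252.8], [0.0, 452.9, 188.4], [0.0, 0.0, 1.0]] [[0.587, 0.8096, -0.0004], [0.654, -0.4745, -0.5892], [-0.4772, 0.3456, -0.808]] [-0.2342, -0.233, 1.848]
side [[495.9, 0.0, 244.9], [0.0, 495.9, 193.9], [0.0, 0.0, 1.0]] [[-0.9529, -0.3029, 0.0123], [-0.1687, 0.4963, -0.8516], [0.2518, -0.8136, -0.5241]] [0.4324, 0.1765, 1.5638]
wrist [[311.3, 0.0, 255.3], [0.0, 311.3, 192.1], [0.0, 0.0, 1.0]] [[0.4393, 0.8983, -0.0017], [0.857, -0.4185, 0.3007], [0.2694, -0.1335, -0.9537]] [-0.5245, -0.0397, 0.3795]
```

View pics/s0.png

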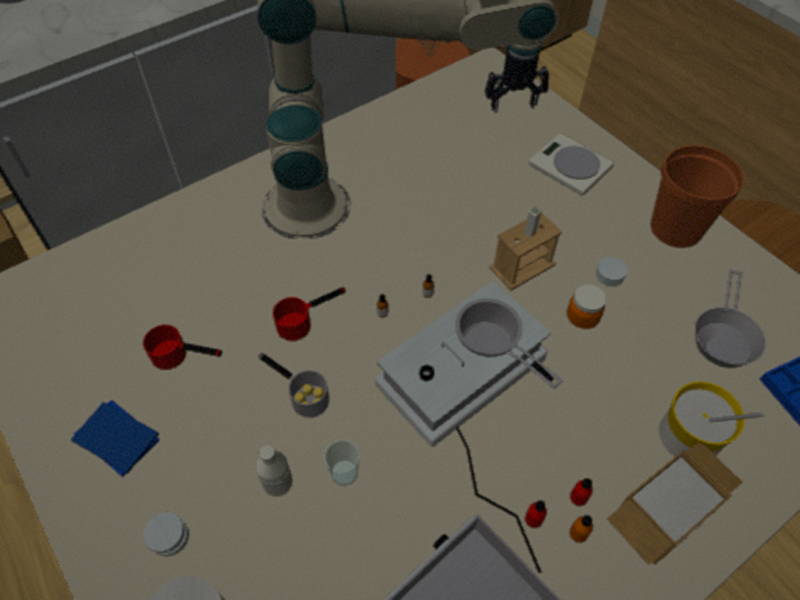

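View pics/d0.png

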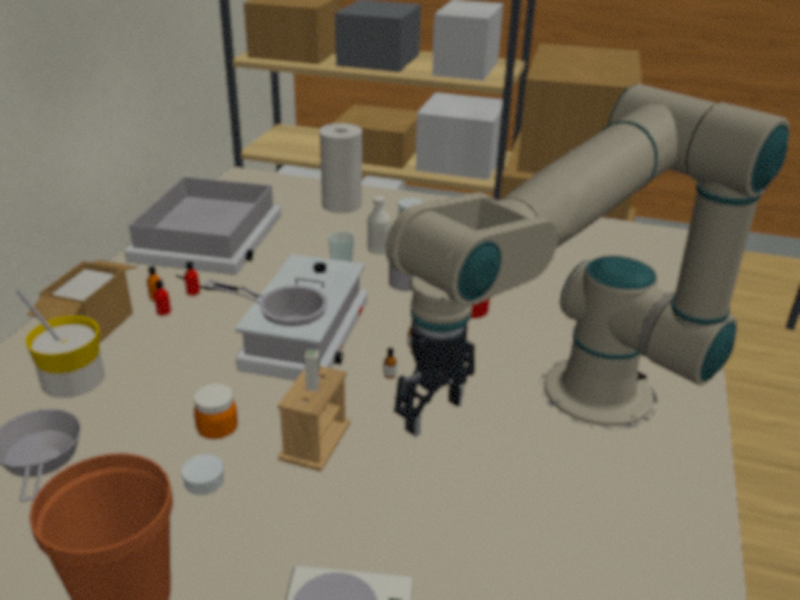

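```bash
cat > h.py <<'E'
from rig import *
import cv2,numpy as np
from scipy.spatial.transform import Rotation as Rn
def ray(c,uv):
    K,R,t=map(np.array,(c["K"],c["R"],c["t"]))
    d=R.T@np.linalg.inv(K)@np.array([uv[0],uv[1],1.]); return -R.T@t,d/np.linalg.norm(d)
def atz(c,uv,z):
    o,d=ray(c,uv); return o+d*(z-o[2])/d[2]
def tri(obs):
    A=np.zeros((3,3));b=np.zeros(3);L=[]
    for c,uv in obs:
        o,d=ray(c,uv);P=np.eye(3)-np.outer(d,d);A+=P;b+=P@o;L.append((P,o))
    x=np.linalg.solve(A,b);return x,[round(1000*float(np.linalg.norm(P@(x-o))),1) for P,o in L]
def proj(c,X):
    p=np.array(c["K"])@(np.array(c["R"])@np.array(X)+np.array(c["t"]));return p[:2]/p[2]
E
python3 - <<'E'
from h import *
s=get_calibration("scene");d=get_calibration("side");f=.64
for n,u,z in [("scooprim",(309,386),.062),("handend",(262,355),.054),("handjoin",(290,376),.054),("bush",(427,372),.129),("pot",(489,326),.131),("probe top",(535,210),.2),("dropA",(382,314),0),("dropB",(428,294),0),("tumb",(343,478),0),("flask",(276,488),0),("redscoop",(293,328),0),("jar",(586,318),0),("rackbase",(527,275),0),("bathcornerL near",(432,440),0),("potfaraway handle end",(558,383),.151),("loop",(453,353),.12),("tin",(612,275),0)]:
    print(n,np.round(atz(s,np.array(u)*f,z),3))
for n,a,b in [("bush",(427,372),(320,267)),("pot",(489,326),(294,302)),("probetop",(535,210),(312,352))]:
    x,e=tri([(s,np.array(a)*f),(d,np.array(b)*f)]);print(n,x.round(3),e)
o=get_obs();print(Rn.from_quat(o["orientation"]).as_matrix().round(3))
w=get_calibration("wrist");C=-np.array(w["R"]).T@np.array(w["t"]);M=Rn.from_quat(o["orientation"]).as_matrix()
print("cam in tool",M.T@(C-o["position"]),(M.T@np.array(w["R"]).T).round(3))
E
```

```text
scooprim [ 0.493 -0.288  0.062]
handend [ 0.366 -0.328  0.054]
handjoin [ 0.445 -0.306  0.054]
bush [ 0.639 -0.095  0.129]
pot [0.629 0.074 0.131]
probe top [0.484 0.321 0.2  ]
dropA [ 0.399 -0.037  0.   ]
dropB [0.416 0.084 0.   ]
tumb [ 0.677 -0.33   0.   ]
flask [ 0.616 -0.448  0.   ]
redscoop [ 0.311 -0.225  0.   ]
jar [0.685 0.338 0.   ]
rackbase [0.512 0.313 0.   ]
bathcornerL near [ 0.717 -0.136  0.   ]
potfaraway handle end [0.816 0.086 0.151]
loop [ 0.631 -0.022  0.12 ]
tin [0.632 0.479 0.   ]
bush [ 0.634 -0.093  0.121] [1.8, 1.8]
pot [0.625 0.075 0.128] [2.4, 2.4]
probetop [0.482 0.321 0.2  ] [1.7, 1.7]
[[-0.898  0.439 -0.001]
 [ 0.439  0.898 -0.001]
 [ 0.    -0.001 -1.   ]]
cam in tool [ 0.07615717  0.00018437 -0.14245302] [[-0.    -0.954 -0.301]
 [ 1.     0.    -0.   ]
 [ 0.    -0.301  0.954]]
```

```bash
A='[-0.324,-0.277,-0.05]'; python3 -m pendant '{"grip":[0.085,0.085,0.085,0.085,0.085,0.085,0.085,0.085,0.085,0.085,0.085,0.085,0.085,0.085,0.085,0.085,0.085,0.085,0.085,0.085],"xyz":[[-0.324,-0.277,-0.05],[-0.324,-0.277,-0.05],[-0.324,-0.277,-0.05],[-0.324,-0.277,-0.05],[-0.324,-0.277,-0.05],[-0.324,-0.277,-0.05],[-0.324,-0.277,-0.05],[-0.324,-0.277,-0.05],[-0.324,-0.277,-0.05],[-0.504,-0.628,-0.03],[-0.504,-0.628,-0.03],[-0.504,-0.628,-0.03],[-0.504,-0.628,-0.03],[-0.504,-0.628,-0.03],[-0.504,-0.628,-0.03],[-0.504,-0.628,-0.03],[-0.504,-0.628,-0.03],[-0.504,-0.628,-0.03],[-0.504,-0.628,-0.03],[-0.504,-0.628,-0.03]],"twist":[[0,0,2.38],[0,0,2.38],[0,0,2.38],[0,0,2.38],[0,0,2.38],[0,0,2.38],[0,0,2.38],[0,0,2.38],[0,0,2.38],[0,0,2.38],[0,0,2.38],[0,0,2.38],[0,0,2.38],[0,0,2.38],[0,0,2.38],[0,0,2.38],[0,0,2.38],[0,0,2.38],[0,0,2.38],[0,0,2.38]]}' 80
python3 - <<'E'
from h import *
import pickle
o=get_obs();print(o["joints"].round(3),o["position"].round(4),Rn.from_quat(o["orientation"]).as_euler("ZYX",degrees=True).round(2))
c=get_calibration("wrist");im=capture("wrist");pickle.dump(c,open("w1.pkl","wb"))
cv2.imwrite("pics/w1.png",cv2.resize(im[:,:,::-1],(800,600),interpolation=cv2.INTER_CUBIC))
E
```

```text
clock: 2.15
position: [0.4076, -0.3133, 0.2615]
orientation: [0.988, 0.153, -0.0, 0.0]
force: [-0.3, -0.1, 0.3]
width: 0.085
[-7.270e-01  1.600e-02  1.379e+00 -1.000e-03  1.747e+00  5.360e-01] [ 0.4076 -0.3133  0.2615] [1.7630e+01 4.0000e-02 1.7996e+02]
```

View pics/w1.png

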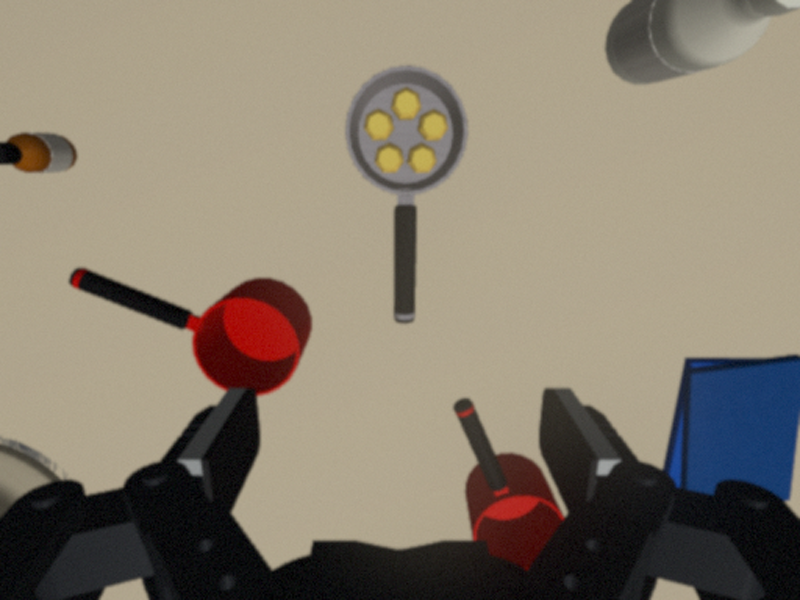

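Run:
```python
from h import *
import pickle
c=pickle.load(open("w1.pkl","rb"));s=get_calibration("scene");f=.64
for n,u,z in [("cup rim",(407,129),.062),("h0",(405,207),.054),("h1",(404,319),.054),("hm",(404.5,262),.054),("cup floor",(406,132),.003),("red1 rim",(247,345),.062),("red1 hend",(80,277),.054),("red2 hend",(463,408),.054),("red2 neck",(502,490),.054)]:
    print(n,np.round(atz(c,np.array(u)*f,z),4))
for n,a,b in [("rim",(407,129),(309,385)),("hend",(404,319),(262,356))]:
    x,e=tri([(c,np.array(a)*f),(s,np.array(b)*f)]);print(n,x.round(4),e)
print(proj(c,get_obs()["position"])/f)
```

```text
cup rim [ 0.4938 -0.2921  0.062 ]
h0 [ 0.4439 -0.3069  0.054 ]
h1 [ 0.3631 -0.3321  0.054 ]
hm [ 0.4056 -0.3188  0.054 ]
cup floor [ 0.4936 -0.2924  0.003 ]
red1 rim [ 0.3098 -0.224   0.062 ]
red1 hend [ 0.3219 -0.0926  0.054 ]
red2 hend [ 0.3046 -0.4012  0.054 ]
red2 neck [ 0.2398 -0.4603  0.054 ]
rim [ 0.4943 -0.2901  0.0696] [2.1, 2.1]
hend [ 0.3648 -0.3305  0.0527] [2.6, 2.6]
[397.10429078 395.26358113]
```

```bash
python3 -m pendant '{"grip":[0.085,0.085,0.085,0.085,0.085,0.085,0.085,0.085,0.085,0.0,0.0,0.0,0.0,0.0,0.0,0.0,0.0],"xyz":[[-0.001,0.005,0.05],[-0.001,0.005,0.1],[-0.001,0.005,0.15],[-0.001,0.005,0.18],[-0.001,0.005,0.2],[-0.001,0.005,0.215],[-0.001,0.005,0.2255],[-0.001,0.005,0.2265],[-0.001,0.005,0.2265],[-0.001,0.005,0.2265],[-0.001,0.005,0.2265],[-0.001,0.005,0.2265],[-0.001,0.005,0.2265],[-0.001,0.005,0.2265],[-0.001,0.005,0.2265],[-0.001,0.005,0.2265],[-0.001,0.005,0.2265]],"twist":[[0,0,0.005],[0,0,0.005],[0,0,0.005],[0,0,0.005],[0,0,0.005],[0,0,0.005],[0,0,0.005],[0,0,0.005],[0,0,0.005],[0,0,0.005],[0,0,0.005],[0,0,0.005],[0,0,0.005],[0,0,0.005],[0,0,0.005],[0,0,0.005],[0,0,0.005]]}' 100
python3 - <<'E'
from h import *
o=get_obs();print(o["joints"].round(3),o["position"].round(4),Rn.from_quat(o["orientation"]).as_euler("ZYX",degrees=True).round(2))
E
```

```text
clock: 3.9
position: [0.4082, -0.3185, 0.0355]
orientation: [0.989, 0.151, -0.0, 0.001]
force: [-2.5, 0.9, 4.3]
width: 0.0132
[-7.330e-01  1.930e-01  1.653e+00 -1.000e-03  1.295e+00  5.350e-01] [ 0.4082 -0.3185  0.0355] [1.7370e+01 3.0000e-02 1.7993e+02]
```

```bash
python3 -m pendant '{"grip":[0,0,0,0,0,0,0,0,0],"xyz":[[0,0,-0.01],[0,0,-0.03],[0,0,-0.06],[0,0,-0.1],[0,0,-0.15],[0,0,-0.2],[0,0,-0.22],[0,0,-0.22],[0,0,-0.22]],"twist":[[0,0,0],[0,0,0],[0,0,0],[0,0,0],[0.1,0,0],[0.2,0,0],[0.2,0,0],[0.2,0,0],[0.2,0,0]]}' 120
python3 - <<'E'
from h import *
o=get_obs();print(o["joints"].round(3),o["position"].round(4),Rn.from_quat(o["orientation"]).as_matrix().round(3))
im=capture("wrist");cv2.imwrite("pics/w2.png",im[:,:,::-1])
E
```

```text
clock: 4.8
position: [0.408, -0.318, 0.2543]
orientation: [0.984, 0.15, -0.016, -0.098]
force: [-0.1, -0.1, -2.3]
width: 0.0126
[-0.783  0.159  1.251  0.097  1.907  0.509] [ 0.408  -0.318   0.2543] [[ 0.954  0.292 -0.06 ]
 [ 0.299 -0.936  0.189]
 [-0.001 -0.198 -0.98 ]]
```

View pics/w2.png

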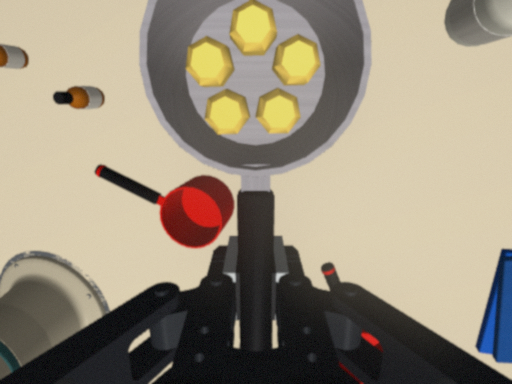

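```bash
python3 -m pendant '{"grip":[0,0,0,0,0,0,0,0,0,0,0.04,0.04,0.04,0.04,0.04,0.04,0.04,0.04,0.04,0.04],"xyz":[[0,0.01,0.05],[0,0.02,0.1],[0,0.03,0.15],[0,0.036,0.18],[0,0.040,0.2],[0,0.042,0.208],[0,0.0428,0.212],[0,0.0433,0.214],[0,0.0433,0.2144],[0,0.0433,0.2144],[0,0.0433,0.2144],[0,0.0433,0.2144],[0,0.0433,0.2144],[0,0.0455,0.2139],[0,0.0478,0.2131],[0,0.0505,0.2116],[0,0.0525,0.21],[0,0.0544,0.2076],[0,0.0544,0.2076],[0,0.0544,0.2076]],"twist":[[-0.1,0,0],[-0.2,0,0],[-0.2,0,0],[-0.2,0,0],[-0.2,0,0],[-0.2,0,0],[-0.2,0,0],[-0.2,0,0],[-0.2,0,0],[-0.2,0,0],[-0.2,0,0],[-0.2,0,0],[-0.2,0,0],[-0.34,0,0],[-0.48,0,0],[-0.62,0,0],[-0.76,0,0],[-0.9,0,0],[-0.9,0,0],[-0.9,0,0]]}' 120
python3 - <<'E'
from h import *
o=get_obs();print(o["joints"].round(3),o["position"].round(4),Rn.from_quat(o["orientation"]).as_matrix().round(3))
M=Rn.from_quat(o["orientation"]).as_matrix();print("g",o["position"]-.019*M[:,2])
im=capture("wrist");cv2.imwrite("pics/w3.png",im[:,:,::-1])
E
```

```text
clock: 6.85
position: [0.411, -0.3285, 0.039]
orientation: [0.929, 0.143, 0.05, 0.337]
force: [0.0, 0.1, 0.4]
width: 0.0401
[-0.508 -0.048  2.051 -0.721  0.733  1.206] [ 0.411  -0.3285  0.039 ] [[ 0.954  0.232  0.19 ]
 [ 0.3   -0.732 -0.612]
 [-0.003  0.641 -0.768]]
g [ 0.4074172  -0.31687069  0.05355637]
```

View pics/w3.png

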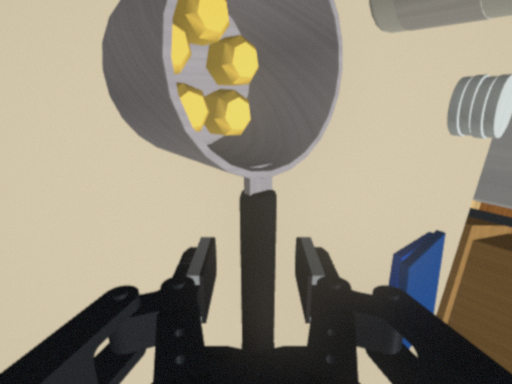

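```bash
python3 -m pendant '{"grip":[0,0,0,0,0,0,0,0,0,0,0,0],"xyz":[[0,0,0],[0,0,0],[0,0,0],[0,0,0],[0,0,0],[0,0,0],[0,0.01,-0.012],[0,0.032,-0.038],[0,0.064,-0.077],[0,0.096,-0.115],[0,0.122,-0.146],[0,0.122,-0.146]],"twist":[[0,0,0],[0,0,0],[0,0,0],[0,0,0],[0,0,0],[0,0,0],[0,0,0],[0,0,0],[0,0,0],[0,0,0],[0,0,0],[0,0,0]]}' 120
cat >> h.py <<'E'
def rows(pts):
    """pts: (g point, R matrix, grasp offset .019) -> xyz,rotvec in current tool axes"""
    o=get_obs();M=Rn.from_quat(o["orientation"]).as_matrix()
    for n,g,R in pts:
        p=np.array(g)+.019*R[:,2]
        print(n,(M.T@(p-o["position"])).round(4).tolist(),Rn.from_matrix(M.T@R).as_rotvec().round(3).tolist())
def tool(yaw,phi):
    "scoop yaw deg, roll phi deg about tool x from straight down"
    return (Rn.from_euler("z",yaw,degrees=True)*Rn.from_euler("x",180+phi,degrees=True)).as_matrix()
E
python3 - <<'E'
from h import *
o=get_obs();M=Rn.from_quat(o["orientation"]).as_matrix();print(o["joints"].round(3),o["position"].round(4),o["force"].round(2),M.round(3))
print(tool(17.4,-40).round(3))
rows([("mid",(.45,-.15,.25),tool(10,-40)),("stage",(.538,.083,.235),tool(4,-40))])
E
```

```text
clock: 8.1
position: [0.4135, -0.3297, 0.2369]
orientation: [0.928, 0.141, 0.055, 0.34]
force: [0.4, -0.2, -1.6]
width: 0.0129
[-0.508 -0.317  1.857 -0.517  1.105  0.878] [ 0.4135 -0.3297  0.2369] [ 0.4  -0.2  -1.55] [[ 0.954  0.225  0.198]
 [ 0.3   -0.729 -0.616]
 [ 0.006  0.647 -0.762]]
[[ 0.954  0.229  0.192]
 [ 0.299 -0.731 -0.613]
 [ 0.     0.643 -0.766]]
mid [0.0871, -0.1144, -0.0946] [0.005, -0.088, 0.096]
stage [0.2396, -0.2742, -0.2094] [0.005, -0.156, 0.176]
```

```bash
python3 -m pendant '{"grip":[0,0,0,0,0,0,0,0,0,0,0,0,0,0],"xyz":[[0.015,-0.02,-0.016],[0.04,-0.05,-0.042],[0.064,-0.082,-0.07],[0.087,-0.114,-0.095],[0.11,-0.138,-0.112],[0.135,-0.164,-0.13],[0.16,-0.192,-0.15],[0.185,-0.22,-0.17],[0.21,-0.245,-0.19],[0.228,-0.262,-0.2],[0.236,-0.27,-0.206],[0.24,-0.274,-0.209],[0.24,-0.274,-0.209],[0.24,-0.274,-0.209]],"twist":[[0,-0.02,0.02],[0,-0.045,0.05],[0,-0.07,0.075],[0.005,-0.088,0.096],[0.005,-0.1,0.11],[0.005,-0.11,0.125],[0.005,-0.12,0.14],[0.005,-0.13,0.15],[0.005,-0.14,0.16],[0.005,-0.156,0.176],[0.005,-0.156,0.176],[0.005,-0.156,0.176],[0.005,-0.156,0.176],[0.005,-0.156,0.176]]}' 120
python3 - <<'E'
from h import *
o=get_obs();M=Rn.from_quat(o["orientation"]).as_matrix();print(o["joints"].round(3),o["position"].round(4),o["force"].round(2),M.round(3))
for a in range(-40,79,10):
    th=a+40; rows([(a,(.538,.083,.235-.035*np.clip((th-70)/30,0,1)),tool(4,a))])
im=np.hstack([cv2.resize(capture(n)[:,:,::-1],(400,300),interpolation=cv2.INTER_AREA) for n in("scene","wrist")]);cv2.imwrite("pics/p4.png",im)
E
```

```text
clock: 9.5
position: [0.539, 0.0696, 0.2203]
orientation: [0.939, 0.032, 0.012, 0.342]
force: [0.5, -0.4, -1.6]
width: 0.0127
[ 0.379  0.249  1.336 -0.672  1.757  1.82 ] [0.539  0.0696 0.2203] [ 0.47 -0.38 -1.63] [[ 0.998  0.053  0.044]
 [ 0.068 -0.764 -0.641]
 [-0.     0.643 -0.766]]
-40 [-0.0001, -0.0008, -0.0009] [-0.0, 0.001, -0.001]
-30 [-0.0001, -0.0041, -0.0012] [0.174, 0.001, -0.001]
-20 [-0.0001, -0.0073, -0.002] [0.349, 0.001, -0.001]
-10 [-0.0001, -0.0103, -0.0034] [0.524, 0.001, -0.001]
0 [-0.0001, -0.013, -0.0053] [0.698, 0.001, -0.001]
10 [-0.0001, -0.0154, -0.0077] [0.873, 0.001, -0.001]
20 [-0.0001, -0.0173, -0.0104] [1.047, 0.001, -0.001]
30 [-0.0001, -0.0187, -0.0134] [1.222, 0.001, -0.001]
40 [-0.0001, -0.027, -0.0077] [1.396, 0.0, -0.001]
50 [-0.0001, -0.0348, -0.002] [1.571, 0.0, -0.001]
60 [-0.0001, -0.042, 0.0036] [1.745, 0.0, -0.002]
70 [-0.0001, -0.0412, 0.0004] [1.92, 0.0, -0.002]
```

View pics/p4.png

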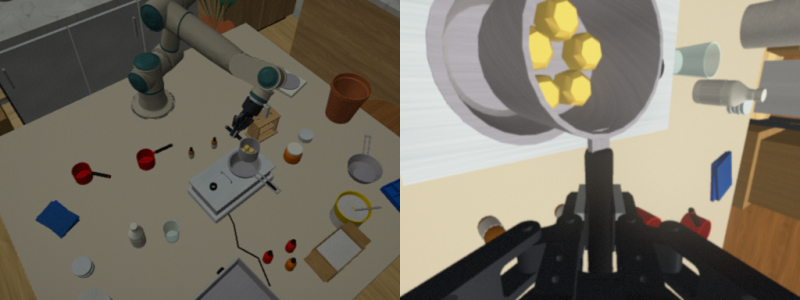

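```bash
python3 -m pendant '{"grip":[0,0,0,0,0,0,0,0,0,0,0,0,0,0],"xyz":[[0,-0.003,-0.001],[0,-0.005,-0.001],[0,-0.0073,-0.002],[0,-0.009,-0.003],[0,-0.0115,-0.004],[0,-0.0135,-0.0055],[0,-0.0154,-0.0077],[0,-0.0168,-0.0095],[0,-0.018,-0.012],[0,-0.0187,-0.0134],[0,-0.025,-0.009],[0,-0.031,-0.005],[0,-0.0348,-0.002],[0,-0.0348,-0.002]],"twist":[[0.12,0,0],[0.24,0,0],[0.36,0,0],[0.48,0,0],[0.6,0,0],[0.72,0,0],[0.85,0,0],[0.97,0,0],[1.09,0,0],[1.21,0,0],[1.33,0,0],[1.45,0,0],[1.57,0,0],[1.57,0,0]]}' 120
python3 - <<'E'
from h import *
o=get_obs();M=Rn.from_quat(o["orientation"]).as_matrix();print(o["joints"].round(3),o["position"].round(4),o["force"].round(2),M.round(3))
for a in (50,60,70,80,85):
    rows([(a,(.538,.083,.200),tool(4,a))])
im=np.hstack([cv2.resize(capture(n)[:,:,::-1],(400,300),interpolation=cv2.INTER_AREA) for n in("scene","wrist")]);cv2.imwrite("pics/p5.png",im)
E
```

```text
clock: 11.0
position: [0.5361, 0.0955, 0.1965]
orientation: [0.906, 0.028, -0.016, -0.423]
force: [-0.0, 0.6, -2.8]
width: 0.0127
[-0.278  0.244  1.462  0.821  1.744  1.248] [0.5361 0.0955 0.1965] [-0.02  0.57 -2.85] [[ 0.998  0.036 -0.053]
 [ 0.064 -0.641  0.765]
 [-0.006 -0.767 -0.642]]
50 [0.0011, 0.0054, 0.0071] [-0.001, -0.0, -0.008]
60 [0.0011, 0.0021, 0.0068] [0.174, -0.001, -0.008]
70 [0.0011, -0.0011, 0.006] [0.348, -0.002, -0.008]
80 [0.001, -0.0041, 0.0046] [0.523, -0.002, -0.008]
85 [0.001, -0.0055, 0.0037] [0.61, -0.003, -0.008]
```

View pics/p5.png

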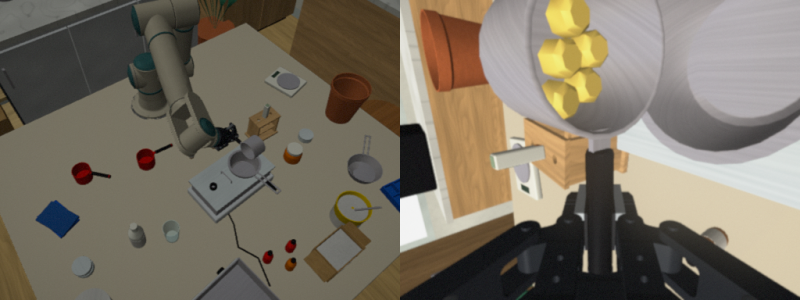

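```bash
python3 -m pendant '{"grip":[0,0,0,0,0,0,0,0,0,0,0,0],"xyz":[[0.001,0.004,0.007],[0.001,0.002,0.0068],[0.001,0,0.0065],[0.001,-0.001,0.006],[0.001,-0.003,0.005],[0.001,-0.0045,0.0042],[0.001,-0.0055,0.0037],[0.001,-0.0055,0.0037],[0.001,-0.0055,0.0037],[0.001,-0.0055,0.0037],[0.001,-0.0055,0.0037],[0.001,-0.0055,0.0037]],"twist":[[0.08,0,-0.008],[0.17,0,-0.008],[0.26,0,-0.008],[0.35,0,-0.008],[0.44,0,-0.008],[0.53,0,-0.008],[0.61,0,-0.008],[0.61,0,-0.008],[0.61,0,-0.008],[0.61,0,-0.008],[0.61,0,-0.008],[0.61,0,-0.008]]}' 120
python3 - <<'E'
from h import *
o=get_obs();M=Rn.from_quat(o["orientation"]).as_matrix();print(o["joints"].round(3),o["position"].round(4),o["force"].round(2),M.round(3))
im=np.hstack([cv2.resize(capture(n)[:,:,::-1],(400,300),interpolation=cv2.INTER_AREA) for n in("scene","wrist")]);cv2.imwrite("pics/p6.png",im)
E
```

```text
clock: 12.3
position: [0.5379, 0.1032, 0.2023]
orientation: [0.739, 0.029, -0.02, -0.673]
force: [0.9, 0.3, -1.2]
width: 0.0122
[-0.368  0.49   1.476  1.302  1.932  1.096] [0.5379 0.1032 0.2023] [ 0.94  0.26 -1.21] [[ 0.997  0.015 -0.069]
 [ 0.07  -0.093  0.993]
 [ 0.009 -0.996 -0.093]]
```

View pics/p6.png

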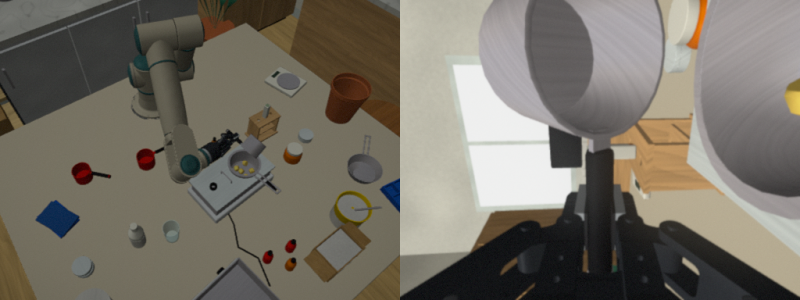

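Run:
```python
from h import *
A=[(.538,.083,.2),(.538,.083,.25),(.45,-.15,.27),(.408,-.317,.2436),];
P=[((.538,.083,.24),4,60),((.538,.07,.27),4,45),((.52,.03,.275),6,30),((.49,-.05,.275),8,10),((.45,-.15,.27),10,-10),((.43,-.23,.26),14,-25),((.409,-.317,.24),17.4,-40)]
rows([(p,p[0],tool(*p[1:])) for p in P])
```

```text
((0.538, 0.083, 0.24), 4, 60) [-0.001, -0.0281, -0.0063] [-0.431, -0.002, 0.008]
((0.538, 0.07, 0.27), 4, 45) [-0.0017, -0.0526, -0.0246] [-0.692, -0.003, 0.007]
((0.52, 0.03, 0.275), 6, 30) [-0.0228, -0.0508, -0.0672] [-0.954, -0.035, -0.013]
((0.49, -0.05, 0.275), 8, 10) [-0.0582, -0.041, -0.1506] [-1.303, -0.061, -0.044]
((0.45, -0.15, 0.27), 10, -10) [-0.1046, -0.0268, -0.2532] [-1.65, -0.078, -0.088]
((0.43, -0.23, 0.26), 14, -25) [-0.1291, -0.0108, -0.3351] [-1.908, -0.109, -0.172]
((0.409, -0.317, 0.24), 17.4, -40) [-0.1549, 0.0145, -0.4224] [-2.163, -0.118, -0.262]
```

```bash
python3 -m pendant '{"grip":[0,0,0,0,0,0,0,0,0,0,0,0,0,0,0,0,0,0,0,0],"xyz":[[-0.001,-0.012,-0.002],[-0.001,-0.022,-0.005],[-0.001,-0.03,-0.008],[-0.001,-0.042,-0.015],[-0.0017,-0.0526,-0.0246],[-0.012,-0.0515,-0.046],[-0.0228,-0.0508,-0.067],[-0.034,-0.048,-0.095],[-0.046,-0.044,-0.123],[-0.058,-0.041,-0.151],[-0.074,-0.036,-0.185],[-0.09,-0.031,-0.22],[-0.105,-0.027,-0.253],[-0.117,-0.019,-0.294],[-0.129,-0.011,-0.335],[-0.142,0.002,-0.379],[-0.155,0.0145,-0.4224],[-0.155,0.0145,-0.4224],[-0.155,0.0145,-0.4224],[-0.155,0.0145,-0.4224]],"twist":[[-0.12,0,0],[-0.25,0,0.004],[-0.38,0,0.008],[-0.53,0,0.008],[-0.68,0,0.007],[-0.82,-0.018,-0.003],[-0.95,-0.035,-0.013],[-1.07,-0.044,-0.023],[-1.19,-0.052,-0.033],[-1.3,-0.061,-0.044],[-1.42,-0.066,-0.058],[-1.54,-0.072,-0.073],[-1.65,-0.078,-0.088],[-1.78,-0.094,-0.13],[-1.91,-0.109,-0.172],[-2.04,-0.114,-0.217],[-2.163,-0.118,-0.262],[-2.163,-0.118,-0.262],[-2.163,-0.118,-0.262],[-2.163,-0.118,-0.262]]}' 120
python3 - <<'E'
from h import *
o=get_obs();M=Rn.from_quat(o["orientation"]).as_matrix();print(o["joints"].round(3),o["position"].round(4),o["force"].round(2),M.round(3))
rows([(z,(.4085,-.317,z),tool(17.4,-40)) for z in (.24,.09,.065,.0555,.0536,.053)])
im=np.hstack([cv2.resize(capture(n)[:,:,::-1],(400,300),interpolation=cv2.INTER_AREA) for n in("side","wrist")]);cv2.imwrite("pics/p7.png",im)
E
```

```text
clock: 14.4
position: [0.4131, -0.3283, 0.2266]
orientation: [0.929, 0.142, 0.053, 0.338]
force: [0.5, 0.2, -1.4]
width: 0.0125
[-0.506 -0.31   1.87  -0.521  1.095  0.888] [ 0.4131 -0.3283  0.2266] [ 0.47  0.21 -1.45] [[ 0.954  0.228  0.194]
 [ 0.299 -0.731 -0.613]
 [ 0.002  0.643 -0.766]]
0.24 [-0.0011, -0.0007, 0.0009] [-0.0, -0.002, -0.001]
0.09 [-0.0013, -0.0971, 0.1159] [-0.0, -0.002, -0.001]
0.065 [-0.0013, -0.1132, 0.135] [-0.0, -0.002, -0.001]
0.0555 [-0.0013, -0.1193, 0.1423] [-0.0, -0.002, -0.001]
0.0536 [-0.0013, -0.1205, 0.1437] [-0.0, -0.002, -0.001]
0.053 [-0.0014, -0.1209, 0.1442] [-0.0, -0.002, -0.001]
```

View pics/p7.png

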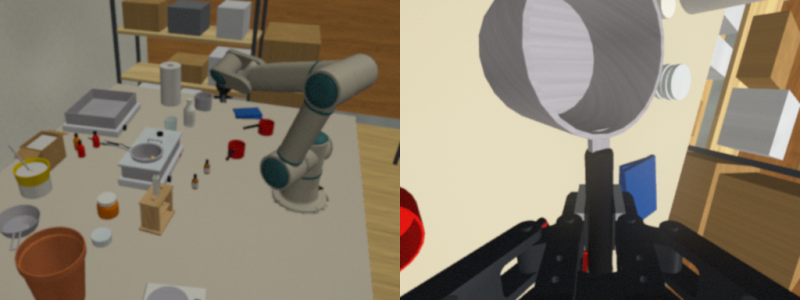

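```bash
python3 -m pendant '{"grip":[0,0,0,0,0,0,0,0,0,0],"xyz":[[-0.001,-0.03,0.036],[-0.001,-0.06,0.072],[-0.001,-0.085,0.1],[-0.001,-0.1,0.119],[-0.001,-0.1105,0.132],[-0.001,-0.116,0.138],[-0.001,-0.1185,0.1415],[-0.001,-0.1193,0.1423],[-0.001,-0.1205,0.1437],[-0.001,-0.1205,0.1437]],"twist":[[0,0,0],[0,0,0],[0,0,0],[0,0,0],[0,0,0],[0,0,0],[0,0,0],[0,0,0],[0,0,0],[0,0,0]]}' 120
python3 - <<'E'
from h import *
o=get_obs();M=Rn.from_quat(o["orientation"]).as_matrix();print(o["position"].round(4),o["force"].round(2),o["moment"].round(2),M.round(3))
E
```

```text
clock: 15.5
position: [0.4136, -0.3291, 0.0407]
orientation: [0.928, 0.142, 0.054, 0.339]
force: [-0.5, -0.6, 2.5]
width: 0.0128
[ 0.4136 -0.3291  0.0407] [-0.54 -0.56  2.48] [ 0.02  0.04 -0.17] [[ 0.954  0.228  0.196]
 [ 0.3   -0.73  -0.614]
 [ 0.003  0.645 -0.764]]
```

```bash
python3 -m pendant '{"grip":[0.025,0.035,0.045,0.045,0.045,0.045,0.045,0.045,0.045,0.045],"xyz":[[0,0,0],[0,0,0],[0,0,0],[0,0,-0.01],[0,0,-0.03],[0,0,-0.06],[0,0,-0.1],[0,0,-0.15],[0,0,-0.17],[0,0,-0.17]],"twist":[[0,0,0],[0,0,0],[0,0,0],[0,0,0],[0,0,0],[0,0,0],[0,0,0],[0,0,0],[0,0,0],[0,0,0]]}' 60
python3 - <<'E'
from h import *
o=get_obs();M=Rn.from_quat(o["orientation"]).as_matrix();print(o["joints"].round(3),o["position"].round(4),o["force"].round(2))
im=capture("wrist");cv2.imwrite("pics/w8.png",im[:,:,::-1])
# probe: tool down, yaw options
for yaw in (-90,0,4,90,94,): rows([(yaw,(.484,.321,.28),tool(yaw,0))])
E
```

```text
clock: 16.5
position: [0.3815, -0.2235, 0.1742]
orientation: [0.928, 0.142, 0.057, 0.34]
force: [-0.8, -0.1, -1.0]
width: 0.0451
[-0.269 -0.482  2.103 -0.628  1.163  1.147] [ 0.3815 -0.2235  0.1742] [-0.77 -0.14 -1.01]
-90 [0.2635, -0.3164, -0.3823] [0.474, -0.659, 1.788]
0 [0.2635, -0.3164, -0.3823] [0.696, -0.114, 0.292]
4 [0.2635, -0.3164, -0.3823] [0.698, -0.089, 0.225]
90 [0.2635, -0.3164, -0.3823] [0.609, 0.438, -1.211]
94 [0.2635, -0.3164, -0.3823] [0.597, 0.462, -1.277]
```

View pics/w8.png

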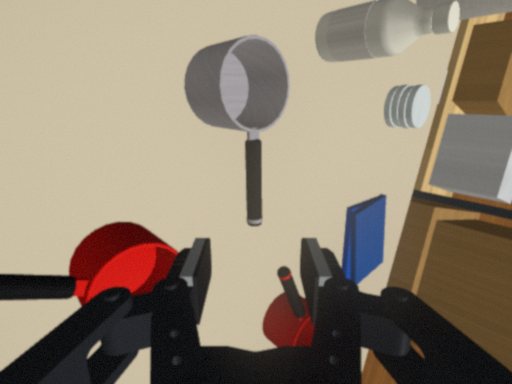

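Run:
```python
from h import *
rows([("m",(.45,-.17,.30),tool(4,-20)),("a",(.64,-.07,.33),tool(4,0))])
s=get_calibration("scene")
q=[atz(s,np.array(u)*.64,0) for u in((490,270),(523,287),(557,262))];print(np.round(q,3),[np.degrees(np.arctan2(*(b-a)[[1,0]])) for a,b in zip(q,q[1:])])
```

```text
m [0.0814, 0.0523, -0.0995] [0.351, -0.125, 0.203]
a [0.2944, 0.0363, -0.1491] [0.698, -0.089, 0.225]
[[ 0.447  0.25  -0.   ]
 [ 0.533  0.281  0.   ]
 [ 0.525  0.4    0.   ]] [np.float64(19.44418214840591), np.float64(93.920555315372)]
```

```bash
python3 -m pendant '{"grip":[0.085,0.085,0.085,0.085,0.085,0.085,0.085,0.085,0.085,0.085,0.085],"xyz":[[0.04,0.03,-0.05],[0.08,0.052,-0.1],[0.12,0.049,-0.11],[0.16,0.046,-0.12],[0.2,0.043,-0.128],[0.24,0.04,-0.138],[0.27,0.038,-0.145],[0.2944,0.0363,-0.1491],[0.2944,0.0363,-0.1491],[0.2944,0.0363,-0.1491],[0.2944,0.0363,-0.1491]],"twist":[[0.15,-0.06,0.1],[0.3,-0.1,0.2],[0.42,-0.1,0.21],[0.55,-0.095,0.215],[0.65,-0.09,0.22],[0.698,-0.089,0.225],[0.698,-0.089,0.225],[0.698,-0.089,0.225],[0.698,-0.089,0.225],[0.698,-0.089,0.225],[0.698,-0.089,0.225]]}' 60
python3 - <<'E'
from h import *
import pickle
o=get_obs();c=get_calibration("wrist");im=capture("wrist");pickle.dump((c,im),open("b1.pkl","wb"))
print(o["position"].round(4),o["joints"].round(3),[proj(c,X).round(0) for X in((.636,-.094,.129),(.627,.074,.131))])
rows([("shift",(.70,-.07,.33),tool(4,0)),("toprobe",(.50,.32,.36),tool(4,0))])
E
```

```text
clock: 17.65
position: [0.6395, -0.071, 0.3102]
orientation: [0.999, 0.034, -0.001, -0.0]
force: [-0.3, 0.3, 0.5]
width: 0.0851
[ 0.6395 -0.071   0.3102] [-0.168  0.404  0.838 -0.     1.901  1.334] [array([276., 175.]), array([118., 173.])]
shift [0.0605, 0.0032, -0.0002] [0.0, 0.0, -0.001]
toprobe [-0.1123, -0.3996, -0.0302] [0.0, 0.0, -0.001]
```

```bash
python3 -m pendant '{"grip":[0.085,0.085,0.085,0.085],"xyz":[[0,-0.05,0],[0,-0.1,0],[0,-0.1,0],[0,-0.1,0]],"twist":[[0,0,0],[0,0,0],[0,0,0],[0,0,0]]}' 60
python3 - <<'E'
from h import *
import pickle
o=get_obs();c=get_calibration("wrist");im=capture("wrist");pickle.dump((c,im),open("b2.pkl","wb"))
E
python3 -m pendant '{"grip":[0.085,0.085,0.085,0.085,0.085,0.085,0.085,0.085,0.085],"xyz":[[-0.02,-0.045,-0.005],[-0.04,-0.09,-0.01],[-0.06,-0.13,-0.015],[-0.08,-0.17,-0.02],[-0.1,-0.21,-0.03],[-0.12,-0.255,-0.03],[-0.12,-0.26,-0.03],[-0.12,-0.26,-0.03],[-0.12,-0.26,-0.03]],"twist":[[0,0,0],[0,0,0],[0,0,0],[0,0,0],[0,0,0],[0,0,0],[0,0,0],[0,0,0],[0,0,0]]}' 60
python3 - <<'E'
from h import *
import pickle
o=get_obs();c=get_calibration("wrist");im=capture("wrist");pickle.dump((c,im),open("r1.pkl","wb"))
print(o["position"].round(4),proj(c,(.482,.321,.2)).round(0))
E
python3 -m pendant '{"grip":[0.085,0.085,0.085,0.085],"xyz":[[0,-0.05,0],[0,-0.08,0],[0,-0.08,0],[0,-0.08,0]],"twist":[[0,0,0],[0,0,0],[0,0,0],[0,0,0]]}' 60
python3 - <<'E'
from h import *
import pickle
o=get_obs();c=get_calibration("wrist");im=capture("wrist");pickle.dump((c,im),open("r2.pkl","wb"))
print(o["position"].round(4),proj(c,(.482,.321,.2)).round(0))
T=[]
for f,X,hw in (("b1",(.636,-.094,.129),50),("b2",(.636,-.094,.129),50),("r1",(.482,.321,.19),67),("r2",(.482,.321,.19),67)):
    c,im=pickle.load(open(f+".pkl","rb"));p=proj(c,X).round().astype(int)
    x0,y0=p[0]-hw,p[1]-int(hw*.75);x0=max(x0,0);y0=max(y0,0);w,h=2*hw,int(1.5*hw)
    t=im[y0:y0+h,x0:x0+w,::-1];print(f,x0,y0,t.shape,400/w)
    T.append(cv2.resize(t,(400,300),interpolation=cv2.INTER_CUBIC))
cv2.imwrite("pics/q9.png",np.vstack([np.hstack(T[:2]),np.hstack(T[2:])]))
E
```

```text
clock: 18.1
position: [0.632, 0.0291, 0.3114]
orientation: [0.999, 0.035, 0.0, 0.0]
force: [0.7, -0.8, -0.6]
width: 0.0853
clock: 19.05
position: [0.4957, 0.2776, 0.3408]
orientation: [0.999, 0.033, 0.0, 0.001]
force: [-0.1, 0.4, 0.5]
width: 0.0853
[0.4957 0.2776 0.3408] [208. 191.]
clock: 19.5
position: [0.4914, 0.3562, 0.3402]
orientation: [0.999, 0.032, -0.0, 0.001]
force: [-0.6, -0.3, -0.1]
width: 0.0857
[0.4914 0.3562 0.3402] [291. 192.]
b1 226 138 (75, 100, 3) 4.0
b2 319 137 (75, 100, 3) 4.0
r1 143 138 (100, 134, 3) 2.985074626865672
r2 223 139 (100, 134, 3) 2.985074626865672
```

View pics/q9.png

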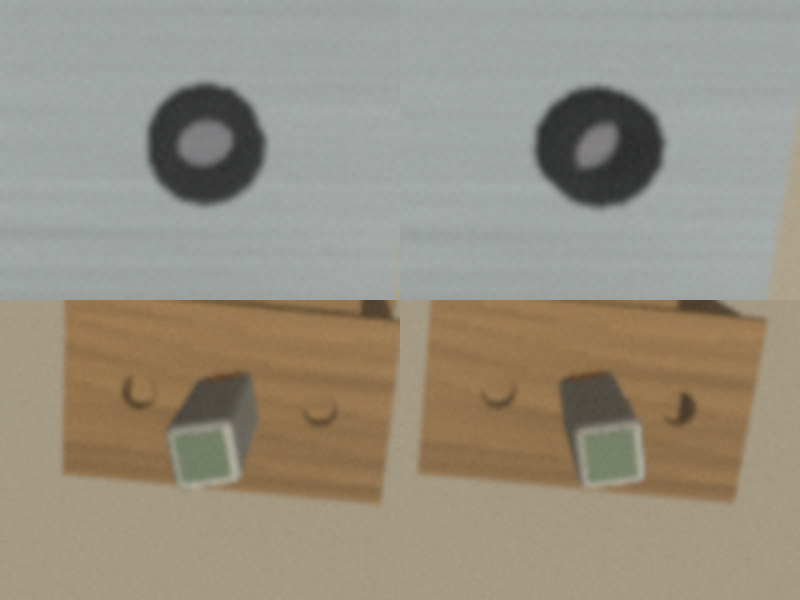

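```bash
cat > m.py <<'E'
from h import *
import pickle
from scipy.optimize import minimize
B=[pickle.load(open(f+".pkl","rb")) for f in("b1","b2")]
a=np.linspace(0,2*np.pi,60)
def circ(c,x,y,z,r): return np.array([proj(c,(x+r*np.cos(t),y+r*np.sin(t),z)) for t in a])
O=[(226,138),(319,137)]
def render(c,o,x,y,z):
    S=8
    def m(z,r):
        k=np.zeros((75*S,100*S),np.uint8);p=(circ(c,x,y,z,r)-o+.5)*S
        cv2.fillPoly(k,[np.round(p).astype(np.int32)],255);return k
    d=(m(z,.016)|m(z-.015,.016))&~(m(z,.008)&m(z-.019,.008))
    return cv2.resize(d,(100,75),interpolation=cv2.INTER_AREA)/255.
G=[]
for (c,im),o in zip(B,O):
    g=im[o[1]:o[1]+75,o[0]:o[0]+100].mean(2);G.append(np.clip((g-50)/(160-50),0,1))
def cost(p,idx=(0,1)):
    return sum(((1-G[i]-cv2.GaussianBlur(render(B[i][0],O[i],*p),(0,0),1))**2).sum() for i in idx)
for idx in((0,1),):
    r=minimize(cost,[.636,-.094,.127],args=(idx,),method="Nelder-Mead",options=dict(initial_simplex=[[.636,-.094,.127],[.64,-.094,.127],[.636,-.09,.127],[.636,-.094,.132]],xatol=1e-5));print("bush",r.x.round(4),r.fun)
for i in (0,1):
    r=minimize(lambda p:cost([*p,.129],(i,)),[.636,-.094],method="Nelder-Mead",options=dict(initial_simplex=[[.636,-.094],[.64,-.094],[.636,-.09]],xatol=1e-5));print(i,r.x.round(4),r.fun)
q={"r1":((143,138),[(168,128),(235,120),(240,180),(180,187)]),"r2":((223,139),[(177,128),(238,120),(243,178),(183,187)])}
W={}
for f,(o,P) in q.items():
    c,im=pickle.load(open(f+".pkl","rb"));W[f]=(c,[np.array(o)+np.array(p)/2.985-.33 for p in P])
    w=np.array([atz(c,u,.2) for u in W[f][1]]);e=np.roll(w,-1,0)-w
    print(f,w.mean(0).round(4),np.degrees(np.arctan2(e[:,1],e[:,0])).round(1),np.linalg.norm(e,axis=1).round(4))
x=[tri([(W[f][0],W[f][1][i]) for f in W]) for i in range(4)]
print(np.round([k[0] for k in x],4),np.mean([k[0] for k in x],0).round(4))
for f,H in {"r1":[(139,91),(320,108)],"r2":[(100,90),(281,107)]}.items():
    w=[atz(W[f][0],np.array(q[f][0])+np.array(h)/2.985,.125) for h in H];print("holes",np.round(w,4),np.mean(w,0).round(4))
E
python3 m.py
```

```text
bush [ 0.6347 -0.0959  0.1257] 47.88421755416103
0 [ 0.6355 -0.0952] 26.085534098602505
1 [ 0.6354 -0.095 ] 29.43603581286717
r1 [0.4842 0.318  0.2   ] [ -79.2 -173.5  100.7   11.8] [0.0214 0.02   0.0195 0.0199]
r2 [0.4841 0.3192 0.2   ] [ -78.6 -169.   102.7   10.7] [0.0193 0.0194 0.0194 0.0199]
[[0.4915 0.3304 0.1985]
 [0.4934 0.31   0.1907]
 [0.4752 0.3072 0.1963]
 [0.4714 0.3265 0.1971]] [0.4829 0.3185 0.1956]
holes [[0.4845 0.3539 0.125 ]
 [0.4823 0.2822 0.125 ]] [0.4834 0.3181 0.125 ]
holes [[0.4846 0.3537 0.125 ]
 [0.4823 0.2815 0.125 ]] [0.4834 0.3176 0.125 ]
```

Run:
```python
from h import *
print(get_obs()["joints"].round(3))
rows([(z,(.484,.3183,z),tool(11,0)) for z in (.3,.2,.1625)])
```

```text
[ 5.670e-01  3.000e-01  9.070e-01 -2.000e-03  1.936e+00  2.073e+00]
0.3 [-0.0098, 0.0369, 0.0596] [0.002, 0.0, -0.129]
0.2 [-0.0098, 0.0367, 0.1596] [0.002, 0.0, -0.129]
0.1625 [-0.0098, 0.0366, 0.1971] [0.002, 0.0, -0.129]
```

```bash
python3 -m pendant '{"grip":[0.07,0.07,0.07,0.07,0.07,0.07,0.07,0.07,0.07,0.0,0.0,0.0,0.0,0.0,0.0,0.0],"xyz":[[-0.01,0.037,0.03],[-0.01,0.037,0.05],[-0.01,0.037,0.07],[-0.01,0.037,0.11],[-0.01,0.037,0.15],[-0.01,0.037,0.178],[-0.01,0.037,0.192],[-0.01,0.037,0.197],[-0.01,0.037,0.197],[-0.01,0.037,0.197],[-0.01,0.037,0.197],[-0.01,0.037,0.197],[-0.01,0.037,0.197],[-0.01,0.037,0.197],[-0.01,0.037,0.197],[-0.01,0.037,0.197]],"twist":[[0.002,0,-0.129],[0.002,0,-0.129],[0.002,0,-0.129],[0.002,0,-0.129],[0.002,0,-0.129],[0.002,0,-0.129],[0.002,0,-0.129],[0.002,0,-0.129],[0.002,0,-0.129],[0.002,0,-0.129],[0.002,0,-0.129],[0.002,0,-0.129],[0.002,0,-0.129],[0.002,0,-0.129],[0.002,0,-0.129],[0.002,0,-0.129]]}' 60
python3 - <<'E'
from h import *
o=get_obs();print(o["position"].round(4),o["force"].round(2),o["moment"].round(3),Rn.from_quat(o["orientation"]).as_matrix().round(4))
E
```

```text
clock: 21.15
position: [0.4841, 0.3182, 0.1446]
orientation: [0.995, 0.096, 0.001, -0.0]
force: [-0.5, 0.2, 5.1]
width: 0.0213
[0.4841 0.3182 0.1446] [-0.46  0.17  5.09] [0.052 0.1   0.012] [[ 9.815e-01  1.914e-01  1.200e-03]
 [ 1.914e-01 -9.815e-01  1.100e-03]
 [ 1.400e-03 -8.000e-04 -1.000e+00]]
```

```bash
python3 -m pendant '{"grip":[0,0,0,0,0,0,0,0,0,0],"xyz":[[0,0,-0.01],[0,0,-0.03],[0,0,-0.055],[0,0,-0.08],[0,0,-0.105],[0,0,-0.13],[0,0,-0.15],[0,0,-0.165],[0,0,-0.17],[0,0,-0.17]],"twist":[[0,0,0],[0,0,0],[0,0,0],[0,0,0],[0,0,0],[0,0,0],[0,0,0],[0,0,0],[0,0,0],[0,0,0]]}' 60
python3 - <<'E'
from h import *
o=get_obs();print(o["position"].round(4),o["force"].round(2),o["moment"].round(3),o["joints"].round(3),Rn.from_quat(o["orientation"]).as_matrix().round(4))
rows([("m",(.58,.1,.335),tool(11,0)),("b",(.6355,-.0951,.333),tool(11,0))])
E
```

```text
clock: 22.15
position: [0.484, 0.3181, 0.3151]
orientation: [0.995, 0.096, 0.001, -0.001]
force: [-0.6, -0.5, -0.7]
width: 0.0212
[0.484  0.3181 0.3151] [-0.57 -0.51 -0.71] [-0.022 -0.02  -0.013] [0.517 0.204 1.07  0.    1.865 1.896] [[ 0.9815  0.1914  0.0019]
 [ 0.1914 -0.9815  0.0015]
 [ 0.0022 -0.0011 -1.    ]]
m [0.0525, 0.2324, -0.001] [-0.001, -0.002, 0.001]
b [0.0696, 0.4345, 0.0008] [-0.001, -0.002, 0.001]
```

```bash
python3 -m pendant '{"grip":[0,0,0,0,0,0,0,0,0,0,0,0,0,0,0,0],"xyz":[[0.003,0.015,0],[0.01,0.045,0],[0.017,0.08,0],[0.026,0.12,0],[0.036,0.16,0],[0.045,0.2,0],[0.053,0.24,0],[0.057,0.28,0],[0.06,0.32,0],[0.064,0.36,0],[0.067,0.395,0],[0.069,0.42,0],[0.0696,0.432,0.0008],[0.0696,0.4345,0.0008],[0.0696,0.4345,0.0008],[0.0696,0.4345,0.0008]],"twist":[[-0.001,-0.002,0.001],[-0.001,-0.002,0.001],[-0.001,-0.002,0.001],[-0.001,-0.002,0.001],[-0.001,-0.002,0.001],[-0.001,-0.002,0.001],[-0.001,-0.002,0.001],[-0.001,-0.002,0.001],[-0.001,-0.002,0.001],[-0.001,-0.002,0.001],[-0.001,-0.002,0.001],[-0.001,-0.002,0.001],[-0.001,-0.002,0.001],[-0.001,-0.002,0.001],[-0.001,-0.002,0.001],[-0.001,-0.002,0.001]]}' 60
python3 - <<'E'
from h import *
import pickle
o=get_obs();M=Rn.from_quat(o["orientation"]).as_matrix();print(o["position"].round(4),o["force"].round(2),M.round(4))
tip=o["position"]+M[:,2]*.1235;top=o["position"]+M[:,2]*.0185
print("tip",tip.round(4))
T=[];D={}
for n in("wrist","scene","side"):
    c=get_calibration(n);im=capture(n);D[n]=(c,im)
    pt,ph,pb=proj(c,tip),proj(c,top),proj(c,(.6355,-.0951,.129))
    print(n,"tip",pt.round(1),"handle under",ph.round(1),"bush",pb.round(1))
    k=(pt+ph)/2 if n!="wrist" else np.array([256,260]);hw=48 if n!="wrist" else 96
    x0,y0=(k-[hw,hw*.75]).astype(int);x0=max(0,min(x0,512-2*hw));y0=max(0,min(y0,384-int(1.5*hw)))
    print("  crop",x0,y0,400/(2*hw));T.append(cv2.resize(im[y0:y0+int(1.5*hw),x0:x0+2*hw,::-1],(400,300),interpolation=cv2.INTER_CUBIC))
pickle.dump(D,open("p10.pkl","wb"))
T.append(cv2.resize(D["wrist"][1][:,:,::-1],(400,300)))
cv2.imwrite("pics/q10.png",np.vstack([np.hstack(T[:2]),np.hstack(T[2:])]))
E
```

```text
clock: 23.75
position: [0.6353, -0.0939, 0.3141]
orientation: [0.995, 0.096, 0.0, -0.0]
force: [1.0, -0.6, -1.5]
width: 0.0216
[ 0.6353 -0.0939  0.3141] [ 1.03 -0.6  -1.48] [[ 9.814e-01  1.919e-01  2.000e-04]
 [ 1.919e-01 -9.814e-01  3.000e-04]
 [ 3.000e-04 -3.000e-04 -1.000e+00]]
tip [ 0.6354 -0.0938  0.1906]
wrist tip [254.9 185.4] handle under [254.7 237.2] bush [256.1 169.5]
  crop 160 188 2.0833333333333335
scene tip [273.7 226.6] handle under [275.1 207.2] bush [272.7 237.2]
  crop 226 180 4.166666666666667
side tip [203.4 153.1] handle under [202.4 124.8] bush [204.  168.7]
  crop 154 102 4.166666666666667
```

View pics/q10.png

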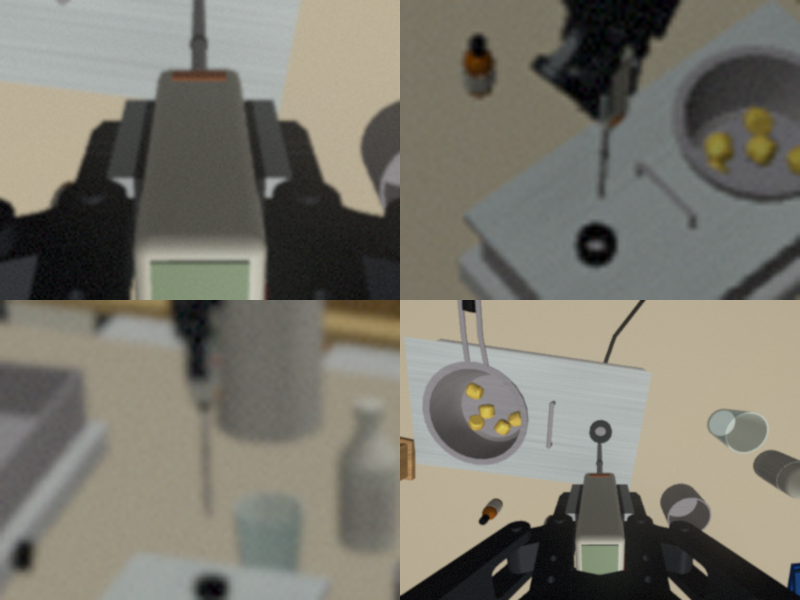

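```bash
python3 -m pendant '{"grip":[0,0,0,0,0,0,0],"xyz":[[0,0.0006,0.015],[0,0.0006,0.03],[0,0.0006,0.04],[0,0.0006,0.046],[0,0.0006,0.048],[0,0.0006,0.048],[0,0.0006,0.048]],"twist":[[0,0,0],[0,0,0],[0,0,0],[0,0,0],[0,0,0],[0,0,0],[0,0,0]]}' 60
cat > st.py <<'E'
from h import *
import pickle,sys
o=get_obs();M=Rn.from_quat(o["orientation"]).as_matrix();P=o["position"]
print(P.round(4),o["force"].round(2),M[:,2].round(4))
BU=np.array([.6355,-.0951,.129])
D={n:(get_calibration(n),capture(n)) for n in("wrist","scene","side")};pickle.dump(D,open(sys.argv[1]+".pkl","wb"))
for n,(c,im) in D.items():
    g=im.mean(2);res=[]
    for s in np.linspace(.03,.118,18):   # points down the stem below the TCP, skip ring
        X=P+M[:,2]*s
        if X[2]<.136 or abs(s-.0635)<.006: continue
        u=proj(c,X);r=int(round(u[1]));x0=int(round(u[0]))-9
        l=g[r,x0:x0+19];w=np.clip(np.median(l)-l-12,0,None);w[:3]=0;w[-3:]=0
        if w.sum()>15: res.append(((w*np.arange(x0,x0+19)).sum()/w.sum()-u[0],u[1],s))
    res=np.array(res);pb=proj(c,BU);mm=np.array(c["K"])[0,0]/(np.array(c["R"])@BU+np.array(c["t"]))[2]/1000
    print(n,"stem-pred px (s:du)",[(round(float(a[2]),3),round(float(a[0]),2)) for a in res],"px/mm",round(mm,2))
E
python3 st.py s1
```

```text
clock: 24.6
position: [0.6357, -0.0946, 0.2672]
orientation: [0.995, 0.096, 0.001, 0.0]
force: [-0.4, 0.2, -0.6]
width: 0.0213
[ 0.6357 -0.0946  0.2672] [-0.35  0.22 -0.61] [ 1.8e-03 -1.0e-04 -1.0e+00]
wrist stem-pred px (s:du) [(0.046, 0.31), (0.051, 0.27), (0.056, 0.18), (0.071, 0.11), (0.077, 0.04), (0.082, 0.12), (0.087, 0.13), (0.092, 0.38)] px/mm 1.07
scene stem-pred px (s:du) [(0.03, 0.62), (0.035, 0.05), (0.04, 0.12), (0.046, 0.23), (0.051, -0.07), (0.056, 0.0), (0.071, 0.02), (0.077, 0.07), (0.082, 0.09), (0.087, 0.08), (0.092, 0.12), (0.097, 0.18), (0.102, 0.2), (0.108, 0.14), (0.113, -0.37), (0.118, -0.59)] px/mm 0.32
side stem-pred px (s:du) [(0.03, 0.14), (0.035, 0.07), (0.04, -0.0), (0.046, -0.13), (0.051, -0.07), (0.056, 0.08), (0.097, 0.1)] px/mm 0.29
```

```bash
cat > bf.py <<'E'
from h import *
import pickle,sys
from scipy.optimize import minimize
D=pickle.load(open("p10.pkl","rb"));a=np.linspace(0,2*np.pi,48)
for n in("scene","side","wrist"):
    c,im=D[n];pb=proj(c,(.6355,-.0951,.122)).round().astype(int);hw=(18,12) if n!="wrist" else (24,20)
    o=pb-hw;w,h=2*hw[0],2*hw[1];g=im[o[1]:o[1]+h,o[0]:o[0]+w].mean(2)
    if n=="wrist": g=g.copy()
    lo,hi=np.percentile(g,3),np.percentile(g,70);G=np.clip((hi-g)/(hi-lo),0,1)
    def rend(x,y,z=.129):
        S=8
        def m(z,r):
            k=np.zeros((h*S,w*S),np.uint8);p=(np.array([proj(c,(x+r*np.cos(t),y+r*np.sin(t),z)) for t in a])-o+.5)*S
            cv2.fillPoly(k,[np.round(p).astype(np.int32)],255);return k
        d=(m(z,.016)|m(z-.015,.016))&~(m(z,.008)&m(z-.019,.008));return cv2.GaussianBlur(cv2.resize(d,(w,h),interpolation=cv2.INTER_AREA)/255.,(0,0),.9)
    wt=np.ones((h,w));wt[g<0]=0
    if n=="wrist": wt[hw[1]+8:]=0
    f=lambda p:(wt*(G-rend(*p))**2).sum()
    r=minimize(f,[.6355,-.0951],method="Nelder-Mead",options=dict(initial_simplex=[[.6355,-.0951],[.640,-.0951],[.6355,-.09]],xatol=1e-5))
    print(n,r.x.round(4),round(r.fun,2),"du",(proj(c,[*r.x,.129])-proj(c,(.6355,-.0951,.129))).round(2))
E
python3 bf.py
```

```text
scene [ 0.6349 -0.0945] 5.86 du [ 0.03 -0.24]
side [ 0.6346 -0.0939] 20.74 du [0.13 0.2 ]
wrist [ 0.6347 -0.0953] 10.13 du [0.03 0.7 ]
```

```bash
python3 - <<'E'
from h import *
import pickle
o=get_obs();M=Rn.from_quat(o["orientation"]).as_matrix();P=o["position"]
D=pickle.load(open("s1.pkl","rb"))
for n in("wrist","scene","side"):
    c,im=D[n];g=im.mean(2).astype(np.float32);out=[]
    for s in np.arange(.05,.078,.002):
        u=proj(c,P+M[:,2]*s);v=[cv2.getRectSubPix(g,(1,1),(float(u[0]+k),float(u[1])))[0,0] for k in np.arange(-6,6.1,.5)]
        v=np.array(v);out.append((round(float(s),3),round(float((np.median(v)-v).clip(0).sum()))))
    print(n,out)
E
python3 - <<'E'
from h import *
o=get_obs();M=Rn.from_quat(o["orientation"]).as_matrix()
rows([(z,(.6351,-.095,z+.019),tool(11,0)) for z in (.25,.2,.1936)])
E
```

```text
wrist [(0.05, 357), (0.052, 355), (0.054, 316), (0.056, 345), (0.058, 327), (0.06, 194), (0.062, 114), (0.064, 85), (0.066, 88), (0.068, 195), (0.07, 385), (0.072, 462), (0.074, 436), (0.076, 405)]
scene [(0.05, 169), (0.052, 167), (0.054, 169), (0.056, 170), (0.058, 171), (0.06, 174), (0.062, 197), (0.064, 216), (0.066, 230), (0.068, 224), (0.07, 215), (0.072, 204), (0.074, 197), (0.076, 194)]
side [(0.05, 147), (0.052, 143), (0.054, 138), (0.056, 142), (0.058, 144), (0.06, 160), (0.062, 172), (0.064, 181), (0.066, 177), (0.068, 155), (0.07, 139), (0.072, 115), (0.074, 105), (0.076, 97)]
0.25 [-0.0007, 0.0002, 0.0169] [0.0, -0.001, 0.001]
0.2 [-0.0008, 0.0002, 0.0669] [0.0, -0.001, 0.001]
0.1936 [-0.0008, 0.0002, 0.0733] [0.0, -0.001, 0.001]
```

```bash
python3 -m pendant '{"grip":[0,0,0,0,0,0,0,0,0],"xyz":[[-0.0008,0.0002,0],[-0.0008,0.0002,0.004],[-0.0008,0.0002,0.01],[-0.0008,0.0002,0.016],[-0.0008,0.0002,0.022],[-0.0008,0.0002,0.028],[-0.0008,0.0002,0.033],[-0.0008,0.0002,0.035],[-0.0008,0.0002,0.035]],"twist":[[0,-0.001,0],[0,-0.001,0],[0,-0.001,0],[0,-0.001,0],[0,-0.001,0],[0,-0.001,0],[0,-0.001,0],[0,-0.001,0],[0,-0.001,0]]}' 60
python3 st.py s2
python3 - <<'E'
from h import *
rows([(z,(.6351,-.095,z+.019),tool(11,0)) for z in (.22,.1936)])
E
```

```text
clock: 25.65
position: [0.6349, -0.095, 0.2315]
orientation: [0.995, 0.096, -0.0, 0.0]
force: [-0.5, 0.0, -0.4]
width: 0.0214
[ 0.6349 -0.095   0.2315] [-0.51  0.01 -0.45] [-0.e+00 -1.e-04 -1.e+00]
wrist stem-pred px (s:du) [(0.04, -0.29), (0.046, 0.24), (0.051, 0.21), (0.056, 0.14)] px/mm 1.21
scene stem-pred px (s:du) [(0.03, 0.71), (0.035, 0.24), (0.04, 0.22), (0.046, 0.16), (0.051, 0.22), (0.056, 0.18), (0.071, 0.07), (0.077, -0.27), (0.082, -0.26), (0.087, -0.05), (0.092, 0.01)] px/mm 0.32
side stem-pred px (s:du) [(0.03, 0.01), (0.071, -0.07), (0.077, 0.05), (0.082, -0.05), (0.087, -0.18), (0.092, -0.14)] px/mm 0.29
0.22 [-0.0001, -0.0, 0.0124] [0.001, -0.001, 0.001]
0.1936 [-0.0001, -0.0, 0.0388] [0.001, -0.001, 0.001]
```

```bash
python3 -m pendant '{"grip":[0,0,0,0,0,0,0,0,0,0],"xyz":[[0,0,0.004],[0,0,0.01],[0,0,0.016],[0,0,0.022],[0,0,0.028],[0,0,0.033],[0,0,0.036],[0,0,0.038],[0,0,0.038],[0,0,0.038]],"twist":[[0,0,0],[0,0,0],[0,0,0],[0,0,0],[0,0,0],[0,0,0],[0,0,0],[0,0,0],[0,0,0],[0,0,0]]}' 60
python3 st.py s3
python3 - <<'E'
from h import *
import pickle
rows([(z,(.6351,-.095,z+.019),tool(11,0)) for z in (.1936,)])
D=pickle.load(open("s3.pkl","rb"));T=[]
for n,hw in(("wrist",40),("scene",32),("side",32)):
    c,im=D[n];k=proj(c,(.6351,-.095,.129));x0,y0=(k-[hw,hw*.75]).astype(int);print(n,x0,y0,200/hw)
    T.append(cv2.resize(im[y0:y0+int(1.5*hw),x0:x0+2*hw,::-1],(400,300),interpolation=cv2.INTER_CUBIC))
T.append(cv2.resize(D["wrist"][1][:,:,::-1],(400,300)))
cv2.imwrite("pics/q11.png",np.vstack([np.hstack(T[:2]),np.hstack(T[2:])]))
E
```

```text
clock: 26.8
position: [0.6353, -0.0951, 0.1946]
orientation: [0.995, 0.096, 0.001, 0.0]
force: [-0.3, 1.5, -1.6]
width: 0.0212
[ 0.6353 -0.0951  0.1946] [-0.26  1.54 -1.57] [ 1.7e-03 -5.0e-04 -1.0e+00]
wrist stem-pred px (s:du) [] px/mm 1.4
scene stem-pred px (s:du) [(0.03, 0.35), (0.035, 0.8), (0.04, -0.13), (0.046, -0.35), (0.051, -0.08), (0.056, -0.03)] px/mm 0.32
side stem-pred px (s:du) [(0.03, 0.04), (0.035, -0.1), (0.046, 0.12), (0.051, -0.03), (0.056, 0.01)] px/mm 0.29
0.1936 [-0.0002, -0.0001, 0.0011] [0.001, -0.002, 0.001]
wrist 214 178 5.0
scene 240 213 6.25
side 172 144 6.25
```

```bash
python3 -m pendant '{"grip":[0,0,0,0,0,0],"xyz":[[0,0,0.001],[0,0,0.001],[0,0,0.001],[0,0,0.001],[0,0,0.001],[0,0,0.001]],"twist":[[0,-0.001,0],[0,-0.001,0],[0,-0.001,0],[0,-0.001,0],[0,-0.001,0],[0,-0.001,0]]}' 60
python3 - <<'E'
from h import *
import pickle
for n in("scene","side","wrist","scene","side"):
    o=get_obs();c=get_calibration(n);im=capture(n);print(o["position"].round(4),o["force"].round(2),o["moment"].round(3),Rn.from_quat(o["orientation"]).as_matrix()[:,2].round(4))
    g=im.mean(2).astype(np.float32);P=o["position"];out=[]
    for s in np.arange(.044,.072,.002):
        u=proj(c,P-[0,0,s]);v=np.array([cv2.getRectSubPix(g,(1,1),(float(u[0]+k),float(u[1])))[0,0] for k in np.arange(-4,4.1,.5)])
        out.append((round(float(s),3),round(float(v.min())),round(float((np.median(v)-v).clip(0).sum()))))
    if n=="wrist":print(n,out)
# bystander change check against first picture
a=cv2.imread("pics/scene0.png").astype(float).mean(2);b=capture("scene").mean(2)
d=(np.abs(cv2.GaussianBlur(a,(0,0),1.5)-cv2.GaussianBlur(b.astype(float),(0,0),1.5))>25).astype(np.uint8)
k,l,st,ce=cv2.connectedComponentsWithStats(d);print([(st[i,:5].tolist()) for i in range(1,k) if st[i,4]>12])
hsv=cv2.cvtColor(capture("scene"),cv2.COLOR_RGB2HSV);y=cv2.inRange(hsv,(20,110,90),(35,255,255));k,l,st,ce=cv2.connectedComponentsWithStats(y);print("yellow",[(ce[i].round(0).tolist(),int(st[i,4])) for i in range(1,k) if st[i,4]>3])
E
```

```text
clock: 27.55
position: [0.6353, -0.0951, 0.1937]
orientation: [0.995, 0.096, 0.0, 0.0]
force: [-1.0, -0.6, -1.3]
width: 0.0212
[ 0.6353 -0.0951  0.1937] [-1.04 -0.57 -1.26] [ 0.018 -0.007  0.008] [ 9.e-04 -8.e-04 -1.e+00]
[ 0.6353 -0.0951  0.1937] [-0.58 -0.77 -1.16] [ 0.016  0.05  -0.033] [ 9.e-04 -7.e-04 -1.e+00]
[ 0.6353 -0.0951  0.1937] [ 0.05  0.09 -1.03] [-0.035 -0.017 -0.005] [ 8.e-04 -8.e-04 -1.e+00]
wrist [(0.044, 54, 34), (0.046, 53, 46), (0.048, 50, 53), (0.05, 51, 49), (0.052, 52, 50), (0.054, 53, 42), (0.056, 54, 54), (0.058, 53, 40), (0.06, 62, 26), (0.062, 68, 6), (0.064, 68, 9), (0.066, 67, 8), (0.068, 61, 10), (0.07, 55, 33)]
[ 0.6353 -0.095   0.1937] [ 0.16 -0.54 -1.46] [-0.033  0.051 -0.033] [ 8.e-04 -7.e-04 -1.e+00]
[ 0.6353 -0.095   0.1937] [ 0.23 -0.2  -1.24] [0.042 0.041 0.022] [ 9.e-04 -7.e-04 -1.e+00]
[[165, 0, 95, 76, 3030], [276, 0, 75, 16, 479], [177, 35, 4, 11, 19], [310, 34, 42, 38, 949], [240, 48, 9, 4, 21], [173, 55, 9, 11, 62], [236, 59, 54, 94, 1357], [208, 81, 12, 23, 166], [167, 84, 4, 6, 14], [164, 96, 12, 19, 144], [180, 103, 22, 16, 208], [223, 110, 6, 10, 15], [233, 132, 75, 101, 2423]]
yellow [([360.0, 42.0], 825), ([1.0, 116.0], 6), ([1.0, 120.0], 4), ([1.0, 125.0], 5), ([12.0, 144.0], 7), ([16.0, 143.0], 4), ([312.0, 212.0], 64), ([302.0, 215.0], 36), ([322.0, 218.0], 32), ([457.0, 261.0], 370), ([451.0, 266.0], 8), ([15.0, 346.0], 1703), ([492.0, 364.0], 1083), ([42.0, 375.0], 4)]
```

```bash
python3 -c "
from rig import *
print(job_done());o=get_obs();print(o['clock'],o['position'],o['width'])"
```

```text
the job is handed in; nothing more can be done
None
the job is handed in; nothing more can be done
```

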